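Stow the stray spice jar under the cantilever tray

TASK

A spice jar has been left lying on the worktop. Swing the top tray of the wooden spice box up and over until it stands open against its stop, and lay the jar in the empty cradle underneath, either way round and resting in the notches before you let go. Then lower the tray gently, without letting it drop, until it is fully closed; keep the peeler and teaspoon in the tray, leave the other jar and the tin in the box where they are, and do not disturb the things standing about.

Things in the scene. Friction and masses are not known exactly. Their poses are not given: they have to be found in the camera images.
- spice_box: fixed open wooden box, 220 (its x) x 260 (its y) x 86 mm high, walls and floor 8 mm; origin: centre of its underside; z up. At the start the tray covers it. The tray opens towards its +x, which points roughly to the robot's left. Inside at the +x end two wooden ribs across y carry two V-cradles side by side along y; at the -x end is a bay behind a 12 mm strip.
- tray_arm (a joint): angle of the tray's steel arms in rad: 0 closed, 1.675 open at the stop. The tray stays level (parallel arms, 115.3 mm between pivots): each point of it runs on a circle in the box's x-z plane; closed, the arm points to the box's -x, 0.069 rad above level, and turns up and over to +x. Left alone it falls shut below about 1.3 and stays open from 1.5 up (past top centre).
- tray: open wooden tray, 220 x 260 x 40 mm, about 0.7 kg to lift with its arms; origin: centre of its underside, axes as the box's. Closed it lies 1 mm over the box's rim (underside at z 87 mm). Open it stands 135 mm farther along the box's x and 106 mm higher, so it still overhangs all of the box beyond x = +25 mm, which bars a vertical hand from the cradles: lean it some 30 degrees to -x.
- tray_handle (a point): middle of the tray's handle, a level wooden rod 14 mm thick along the box's y, over the tray's middle, 78 mm above its underside and 38 mm above its rim; 132 mm clear between its two 12 mm posts. 165 mm above the worktop when closed, 271 mm when open.
- cradle (a point): where the middle of the jar's axis comes to rest in the EMPTY cradle (the other, 110 mm away at the box's +y side, holds a jar): 32, -55, 44 mm in the box's frame; axes as the box's. Two 10 mm thick ribs at 30 mm before and behind along the box's x, each with a 90 degree V-notch, 46 mm wide and 23 mm deep, rib tops 36 mm above the worktop. The jar lies along the box's x; fingers fit between the ribs.
- jar: the stray jar: round, clear with a label and a red screw cap, 44 mm diameter, 105 mm long, about 0.11 kg, the only jar lying on the worktop (axis 22 mm up). Origin: centre of its base; its own z runs along its axis to the cap, level at the start and roughly across the robot's view (along y).
- jar_mid (a point): point on the jar's axis half way along it, 52.5 mm from its base
- packed_jar: a like red-capped jar, 45 mm diameter, 106 mm long, already lying in the other cradle under the tray; origin: centre of its base; z along its axis to the cap. Stays there.
- tin: small tin, 57 mm diameter, 72 mm high, standing in the bay at the box's -x end on the side of the packed jar; origin: centre of its underside. Stays there.
- peeler: green-handled peeler, 170 x 25 x 18 mm, lying loose in the tray on the box's -x side of its divider; origin: centre of its underside
- teaspoon: steel teaspoon, 130 x 26 x 11 mm, lying loose in the tray on the box's +x side of its divider; origin: centre of its underside
- standing_jar: square white-capped spice jar, 47 x 47 x 98 mm, standing at the back; a bystander; origin: centre of its underside
- salt: salt shaker, 44 mm diameter, 90 mm high, standing at the back; a bystander; origin: centre of its underside
- onion: onion, 83 mm wide, 94 mm high, on the chopping board at the left; a bystander; origin: centre of its underside
- lime: yellow citrus fruit, 75 x 58 x 59 mm, on the chopping board at the left; a bystander; origin: centre of its underside
- banana: bunch of bananas, 97 x 196 x 58 mm, on the worktop at the right front; a bystander; origin: centre of its underside
Not all that is in view belongs to the job. Leave any pink look-alike of the jar alone.

How it is judged:
By the outcome, as a careful person would: the job done as asked, in the order asked, and still so for the second after the job is handed in, with the robot touching nothing.
It also fails if it takes over 69 s, if anything falls off the work surface, if the arm or the gripper's body presses on something with over 40 N, if the wrist force passes 120 N, or if a joint passes its speed limit or range.

ROBOT

A 6-joint arm with a two-finger parallel gripper is mounted at the origin on a cart in front of the work surface, level with it; the furniture and walls round the work are solid. World frame = base frame: x ahead of the robot, y to its left, z up, the work surface at z = 0. Lengths are in m, angles in rad, forces in N, time in s.
With the tool pointing down it reaches from about 0.25 to 0.775 m from the base axis. Payload 4 kg.
Tool frame: the origin (TCP) lies at the very end of the fingers, on their centre line; the grasp point (between the pads) lies 19 mm behind it (robot.pinch_z is the distance from the TCP to the grasp point, in m); z points along the fingers, y is the line along which they close (so a half turn about z gives the same grasp; the last joint's range is limited). The gripper opens to 94 mm and grips with 3 to 60 N. Pads are 16 mm wide; open, the fingers measure 119 mm over their backs; the gripper's body (75 mm by 177 mm) begins 78 mm behind the grasp point.
Start: joints at [1.17, 0.087, 1.371, -0, 1.684, -0.103], TCP at [0.161, 0.526, 0.206] pointing down, gripper open.
Joint ranges: [-3.1, 3.1], [-0.76, 2.03], [0.27, 2.55], [-1.08, 4.22], [0.17, 2.65], [-2.57, 2.57]. Speed limits (rad/s): [2.79, 2.79, 3.14, 3.14, 3.14, 3.14].

INTERFACE

Orientations are given as [roll, pitch, yaw] about the fixed x, y, z axes, in that order (R = Rz(yaw) Ry(pitch) Rx(roll)).
In Python, from bench import robot gives the robot as it stands.
- The arm moves only by the tool arm_command, never from a script. Its argument "targets" is one flat list of numbers, 7 for each row, row after row: the turn, a rotation vector about the tool's x, y, z in degrees, then the shift along the tool's x, y, z in mm, then the closure, from -1 (fully open) to 1 (shut). In form: [ax, ay, az, x, y, z, hand, ax, ay, az, x, y, z, hand, ...]. A call has 1 to 20 rows; each row is the pose to reach, as a shift and turn from the pose commanded when the call began, along the tool's axes at that moment; what a row does not reach only later rows make up. A row lasts 1/10 s, in which the tool goes at most 50 mm and 8.59 degrees, less where a joint would pass 70% of its speed; a pose out of reach is approached as far as the arm can. A call with a gripper value outside its range is refused whole. The fingers move at their own pace and stop on an object; the grip force is fixed at half the most. Time passes only in rows, so rows that repeat a pose let the fingers close. It gives the time, the measured TCP pose, the force, the opening and the grip force at its end, in the units of the state.
- robot.get_obs(): the state, without advancing time (a new reading comes with each control period).
- robot.snapshot(name): name is "scene" or "top"; returns a dict with "color" (420x560x3 uint8, red, green, blue), "range_z" (420x560 float32, m along the optical axis (not along the pixel's ray), 0 where there is no reading), "fx", "fy", "cx", "cy" (pixels), "dist_coeffs" ([k1, k2, p1, p2, k3] as OpenCV has them; the pictures are not rectified), "T" (4x4, takes a point from camera to world coordinates). Camera axes: x right, y down, z forward; pixel columns grow to the right and rows downward; lengths in m; the calibration is good to about 2 mm. A picture is of the moment at which its call begins.
- robot.close_job(): hands the job in; it is judged then, once.
The state is a dict: "time": time; "joint_positions": joint angles; "qvel": joint speeds; "joint_torque": joint torques, N m; "tool_pos": TCP position; "ee_rot": TCP orientation; "wrist_force": force on the tool from outside, world axes, zero at the start; "wrist_torque": the same for the moment, N m; "width": finger opening in m; "finger_force": force on a finger pad.
Only numpy, scipy, OpenCV 4.12 (cv2) and the standard library are available. Lean on these libraries where they do the work, as an engineer would, in place of code of your own. Each camera call takes 0.05 s, during which the arm holds its last target. There are 200 camera calls.

## Working session

There is one attempt and no reset: what is moved stays moved. The work goes in short steps, Python scripts to look and compute and a tool call to move; the robot and the scene stay as the last step left them, time stands still between calls to the robot, and variables do not carry over. Pictures are saved under pics/ and viewed, at most 10 in all, crops included, and the job is handed in when it is done.

Besides the shell and the picture viewer there is one more tool, called after "Emit:" as name(argument=value, ...) on one line, values as JSON. arm_command: Moves the arm, as the interface text tells. Its arguments: {"type":"object","properties":{"targets":{"type":"array"}},"required":["targets"]}

```bash
mkdir -p pics; ls
cat > h.py <<'E'
import numpy as np, cv2
from scipy.spatial.transform import Rotation as R
from bench import robot
def snap(n,f=None):
    s=robot.snapshot(n)
    if f: cv2.imwrite('pics/'+f,s['color'][:,:,::-1])
    return s
def cloud(s):
    h,w=s['range_z'].shape
    K=np.array([[s['fx'],0,s['cx']],[0,s['fy'],s['cy']],[0,0,1]])
    u,v=np.meshgrid(np.arange(w),np.arange(h))
    p=cv2.undistortPoints(np.stack([u,v],-1).reshape(-1,1,2).astype(float),K,np.array(s['dist_coeffs'])).reshape(h,w,2)
    z=s['range_z']
    c=np.dstack([p[...,0]*z,p[...,1]*z,z])
    T=np.array(s['T']); W=c@T[:3,:3].T+T[:3,3]; W[z==0]=np.nan
    return W
def pose():
    o=robot.get_obs(); return np.array(o['tool_pos']),R.from_euler('xyz',o['ee_rot'])
E
python3 - <<'E'
from h import *
a=snap('scene','s1.png');b=snap('top','t1.png')
np.savez('/tmp/a.npz',c=cloud(a),t=cloud(b),ca=a['color'],cb=b['color'])
print(robot.get_obs());print(a['T'],b['T'])
E
```

```text
pics
{'time': 0.1, 'joint_positions': array([ 1.16987416e+00,  8.78844359e-02,  1.37205132e+00, -3.57194361e-05,
        1.68360980e+00, -1.03091812e-01]), 'qvel': array([-0.00018405, -0.00205688, -0.00263585,  0.00142688, -0.00111861,
       -0.00042417]), 'joint_torque': array([ 1.52893008e-03, -3.41251194e+01, -3.03301549e+01,  7.18669756e-02,
        3.03810916e-02, -9.89761702e-05]), 'tool_pos': array([0.16121892, 0.52533719, 0.20444568]), 'ee_rot': array([-3.13964647e+00, -1.65659429e-04,  2.84375815e+00]), 'wrist_force': array([-0.1288676 ,  0.05831375, -0.59651341]), 'wrist_torque': array([0.00654003, 0.02182049, 0.03177379]), 'finger_force': 0.0, 'width': 0.09389681479596977}
[[ 0.73031038 -0.35489601  0.58369134 -0.41573207]
 [-0.68309558 -0.37288284  0.62796402 -1.08876853]
 [-0.00521344 -0.85732561 -0.5147481   1.02252119]
 [ 0.          0.          0.          1.        ]] [[-0.02588133 -0.97637588  0.21452342  0.2267259 ]
 [-0.99966046  0.02592631 -0.00260448 -0.02183011]
 [-0.00301885 -0.21451799 -0.97671537  1.65842545]
 [ 0.          0.          0.          1.        ]]
```

View pics/s1.png

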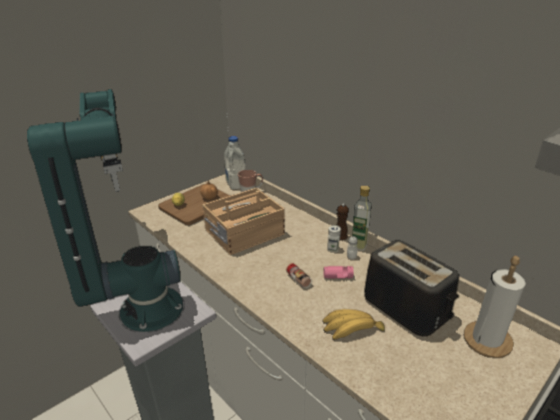

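View pics/t1.png

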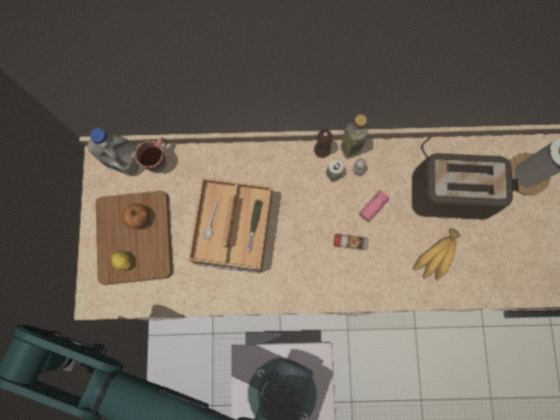

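The top view shows the box at about px (232,226), the stray jar at (351,241) with its cap to the left, and the pink decoy at (374,206). Next I measure the handle, tray rim and jar.

Run:
```python
from h import *
d=np.load('/tmp/a.npz');t=d['t'];c=d['cb'].astype(int)
sub=np.zeros(t.shape[:2],bool);sub[165:285,180:285]=1
z=t[...,2]
print('table z',np.nanmedian(z[250:290,290:330]))
m=sub&(z>0.155)&(z<.185)
p=t[m];print('handle n',len(p),p.mean(0),p.min(0),p.max(0))
if len(p)>5:
    r=cv2.minAreaRect(p[:,:2].astype(np.float32)*1000);print(r)
for lo,hi in((.115,.14),(.1,.15)):
    m=sub&(z>lo)&(z<hi);p=t[m]
    r=cv2.minAreaRect(p[:,:2].astype(np.float32)*1000);print('rim',len(p),np.median(p[:,2]),r)
sub[:]=0;sub[225:258,325:378]=1
m=sub&(z>.012)&(z<.06);p=t[m]
print('jar',len(p),p[:,2].max(),p.mean(0),cv2.minAreaRect(p[:,:2].astype(np.float32)*1000))
hs=sub&(c[...,0]>100)&(c[...,1]<70);hs&=m;print('cap',hs.sum(),t[hs].mean(0))
s=d['c'];zs=s[...,2]
m=np.zeros(zs.shape,bool);m[255:295,280:318]=1;m&=(zs>.012)&(zs<.06);p=s[m]
print('jar scene',len(p),p[:,2].max(),p.mean(0),cv2.minAreaRect(p[:,:2].astype(np.float32)*1000))
m=np.zeros(zs.shape,bool);m[180:250,195:295]=1;m&=(zs>.155)&(zs<.19);p=s[m]
print('handle sc',len(p),p.mean(0),p.min(0),p.max(0),cv2.minAreaRect(p[:,:2].astype(np.float32)*1000))
m=np.zeros(zs.shape,bool);m[180:250,195:295]=1;m&=(zs>.12)&(zs<.135);p=s[m]
print('rim sc',len(p),cv2.minAreaRect(p[:,:2].astype(np.float32)*1000))
im=cv2.resize(d['cb'][150:300,170:390,::-1],None,fx=3.6,fy=3.6,interpolation=cv2.INTER_CUBIC);cv2.imwrite('pics/t1c.png',im)
```

```text
table z -0.00024816368020930124
handle n 242 [0.51751532 0.14743732 0.17085011] [0.44072741 0.12995365 0.15592592] [0.5941983  0.16546816 0.18263574]
((517.7409057617188, 148.0818634033203), (14.694930076599121, 155.8232421875), 81.7201156616211)
rim 875 0.12572796370874562 ((517.396484375, 148.7179412841797), (221.56866455078125, 263.1589050292969), 81.1802978515625)
rim 1620 0.11867123842005967 ((516.8056640625, 148.8096160888672), (221.56866455078125, 264.3547058105469), 81.1802978515625)
jar 447 0.05523540894131629 [ 0.46180911 -0.22778947  0.03787373] ((475.98004150390625, -222.4744110107422), (96.038330078125, 120.1836929321289), 3.301703691482544)
cap 5 [ 0.46300062 -0.19013801  0.03641426]
jar scene 322 0.046846601885033645 [ 0.45386024 -0.24163506  0.03300027] ((460.1540222167969, -233.78515625), (109.54110717773438, 45.62455368041992), 84.44383239746094)
handle sc 131 [0.51518817 0.14110631 0.16551972] [0.4399719  0.12272194 0.15525645] [0.59502634 0.16115396 0.17460229] ((517.7847900390625, 143.41635131835938), (19.536081314086914, 157.10128784179688), 80.38279724121094)
rim sc 428 ((516.7657470703125, 142.47738647460938), (230.83116149902344, 264.502197265625), 81.33233642578125)
```

View pics/t1c.png

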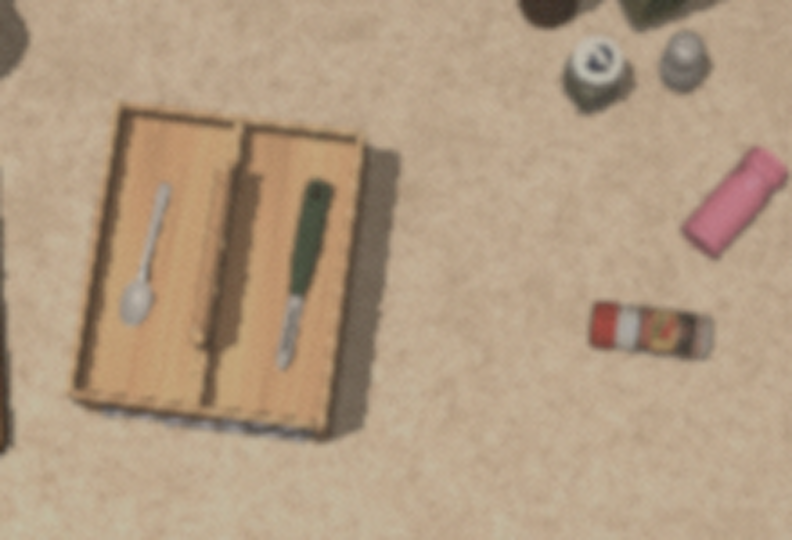

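```bash
cat >> h.py <<'E'
B=np.array([.517,.146,0]);YB=81.2
RB=R.from_euler('z',YB,degrees=True)
def w(p): return B+RB.apply(np.array(p)/1000)   # box frame mm -> world
RH=R.from_euler('z',YB+90,degrees=True)*R.from_euler('x',180,degrees=True)   # handle grasp
def RT(yaw,t=30): return R.from_euler('z',yaw,degrees=True)*R.from_euler('y',-t,degrees=True)*R.from_euler('x',180,degrees=True)
def row(p,r):
    p0,r0=pose(); 
    return np.round(np.r_[np.degrees((r0.inv()*r).as_rotvec()),r0.inv().apply(np.array(p)-p0)*1000],1).tolist()
def g(p,r,d=.019): return np.array(p)-0+r.apply([0,0,d])  # grasp point -> TCP
E
python3 - <<'E'
from h import *
p=w([0,0,165]); print(p, row(g(p,RH)+[0,0,.06],RH)); print(row(g(p,RH),RH))
E
```

```text
[0.517 0.146 0.165] [-0.1, -0.0, -8.3, -451.4, -258.2, -1.1]
[-0.1, -0.0, -8.3, -451.4, -258.1, 58.9]
```

Emit:
arm_command(targets=[0, 0, 0, -12, -7, -1, -1, 0, 0, -1, -40, -23, -1, -1, 0, 0, -2, -70, -40, -1, -1, 0, 0, -3, -100, -57, -1, -1, 0, 0, -4, -130, -74, -1, -1, 0, 0, -5, -160, -92, -1, -1, 0, 0, -6, -190, -109, -1, -1, 0, 0, -7, -220, -126, -1, -1, 0, 0, -8, -250, -143, -1, -1, 0, 0, -8.3, -280, -160, -1, -1, 0, 0, -8.3, -310, -177, -1, -1, 0, 0, -8.3, -340, -195, -1, -1, 0, 0, -8.3, -370, -212, -1, -1, 0, 0, -8.3, -400, -229, -1, -1, 0, 0, -8.3, -425, -243, -1, -1, 0, 0, -8.3, -443, -253, -1, -1, 0, 0, -8.3, -451, -258, -1, -1, 0, 0, -8.3, -451.4, -258.2, -1, -1, 0, 0, -8.3, -451.4, -258.2, -1, -1])

```text
time: 2.0
tool_pos: [0.5166, 0.1467, 0.2064]
ee_rot: [3.141, -0.001, 2.989]
wrist_force: [0.3, -0.3, 0.8]
width: 0.0938
finger_force: 0.0
```

Run:
```python
from h import *
p=w([0,0,165]); print(pose()[0],robot.get_obs()['ee_rot'],robot.get_obs()['wrist_force']); print(row(g(p,RH),RH))
s=snap('scene','s2.png');c=cloud(s);z=c[...,2]
im=cv2.resize(s['color'][140:280,170:350,::-1],None,fx=4,fy=4,interpolation=cv2.INTER_CUBIC);cv2.imwrite('pics/s2c.png',im)
```

```text
[0.51663403 0.14668087 0.20643829] [ 3.14126692e+00 -6.26676683e-04  2.98872371e+00] [ 0.2545286 -0.3499625  0.7525534]
[0.0, -0.0, 0.0, -0.5, -0.6, 60.4]
```

View pics/s2c.png

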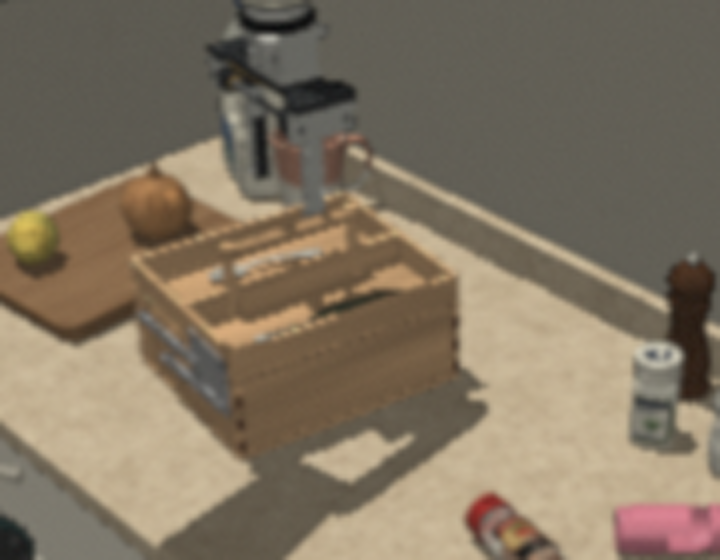

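The crop shows the steel arms on the outside of the box's y faces, at about crop px (190,360), and the gripper over the handle. I descend and grip.

Emit:
arm_command(targets=[0, 0, 0, 0, 0, 10, -1, 0, 0, 0, 0, 0, 25, -1, 0, 0, 0, -0.5, -0.5, 40, -1, 0, 0, 0, -0.5, -0.5, 52, -1, 0, 0, 0, -0.5, -0.5, 60, -1, 0, 0, 0, -0.5, -0.5, 60, -1, 0, 0, 0, -0.5, -0.5, 60, 0.3, 0, 0, 0, -0.5, -0.5, 60, 0.6, 0, 0, 0, -0.5, -0.5, 60, 0.8, 0, 0, 0, -0.5, -0.5, 60, 1, 0, 0, 0, -0.5, -0.5, 60, 1, 0, 0, 0, -0.5, -0.5, 60, 1, 0, 0, 0, -0.5, -0.5, 60, 1, 0, 0, 0, -0.5, -0.5, 60, 1])

```text
time: 3.45
tool_pos: [0.5176, 0.146, 0.1465]
ee_rot: [3.141, 0.0, 2.989]
wrist_force: [0.2, 0.1, 0.1]
width: 0.0334
finger_force: 0.0
```

Emit:
arm_command(targets=[0, 0, 0, 0, 0, 0, 1, 0, 0, 0, 0, 0, 0, 1, 0, 0, 0, 0, 0, 0, 1, 0, 0, 0, 0, 0, 0, 1, 0, 0, 0, 0, 0, 0, 1])

```text
time: 3.95
tool_pos: [0.5177, 0.1464, 0.1465]
ee_rot: [3.141, 0.0, 2.989]
wrist_force: [1.3, 1.7, -1.4]
width: 0.0128
finger_force: 30.0
```

Emit:
arm_command(targets=[0, 0, 0, 0, 0.5, -5.7, 1, 0, 0, 0, 0, 1.8, -13.7, 1, 0, 0, 0, 0, 3.9, -22.7, 1, 0, 0, 0, 0, 7.5, -33.6, 1, 0, 0, 0, 0, 12.2, -44.2, 1, 0, 0, 0, 0, 17.9, -54.2, 1, 0, 0, 0, 0, 24.6, -63.6, 1, 0, 0, 0, 0, 32.2, -72.2, 1, 0, 0, 0, 0, 40.6, -80.1, 1, 0, 0, 0, 0, 40.6, -80.1, 1])

```text
time: 4.95
tool_pos: [0.524, 0.1879, 0.2279]
ee_rot: [3.14, 0.001, 2.99]
wrist_force: [3.4, 2.7, -9.6]
width: 0.0135
finger_force: 30.0
```

Emit:
arm_command(targets=[0, 0, 0, 0, 4.4, -3.6, 1, 0, 0, 0, 0, 13.9, -10.1, 1, 0, 0, 0, 0, 24, -15.7, 1, 0, 0, 0, 0, 34.6, -20.2, 1, 0, 0, 0, 0, 45.7, -23.6, 1, 0, 0, 0, 0, 57, -25.9, 1, 0, 0, 0, 0, 68, -27, 1, 0, 0, 0, 0, 79, -27.2, 1, 0, 0, 0, 0, 86, -26.7, 1, 0, 0, 0, 0, 91, -26, 1, 0, 0, 0, 0, 94.3, -25.5, 1, 0, 0, 0, 0, 94.3, -25.5, 1, 0, 0, 0, 0, 94.3, -25.5, 1])

```text
time: 6.25
tool_pos: [0.5382, 0.2797, 0.2523]
ee_rot: [3.14, 0.0, 2.989]
wrist_force: [2.7, 0.4, -9.5]
width: 0.0134
finger_force: 30.0
```

Run:
```python
from h import *
print(pose()[0],w([135,0,271]),robot.get_obs()['wrist_force'])
s=snap('scene')
im=cv2.resize(s['color'][140:280,170:350,::-1],None,fx=4,fy=4,interpolation=cv2.INTER_CUBIC);cv2.imwrite('pics/s3c.png',im)
```

```text
[0.53817969 0.27967154 0.25227052] [0.53765309 0.27941083 0.271     ] [ 2.69482317  0.40445397 -9.48015469]
```

View pics/s3c.png

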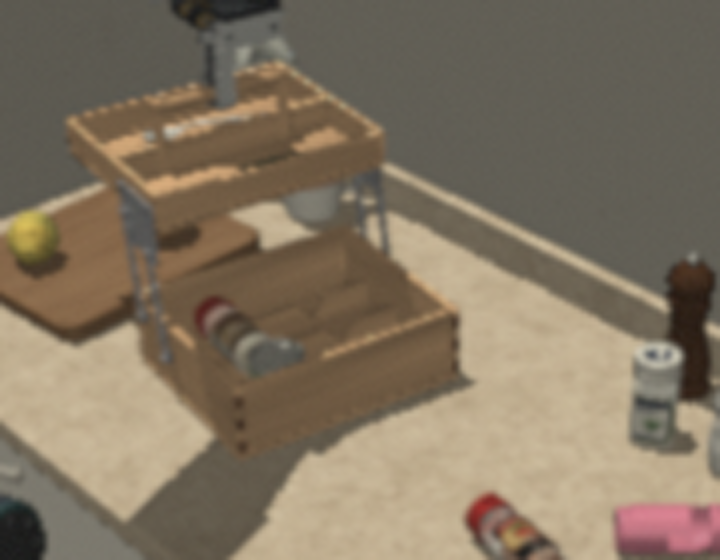

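The tray stands open, the near steel arms at crop px (150,300) sit towards +x, and the packed jar and the tin are in place. I release, rise, and refine the jar pose.

Emit:
arm_command(targets=[0, 0, 0, 0, 0, 0, 0.4, 0, 0, 0, 0, 0, 0, 0, 0, 0, 0, 0, 0, 0, -0.4, 0, 0, 0, 0, 0, 0, -0.6, 0, 0, 0, 0, 0, 0, -0.6, 0, 0, 0, 0, 0, -4, -0.6, 0, 0, 0, 0, 0, -14, -0.6, 0, 0, 0, 0, 0, -32, -0.6, 0, 0, 0, 0, 0, -50, -0.6, 0, 0, 0, 0, 0, -60, -0.6, 0, 0, 0, 0, 0, -60, -0.6])

```text
time: 7.4
tool_pos: [0.5388, 0.2795, 0.3148]
ee_rot: [3.139, 0.004, 2.989]
wrist_force: [0.3, -0.2, 0.4]
width: 0.075
finger_force: 0.0
```

Run:
```python
from h import *
for n in('scene','top'):
    s=snap(n);W=cloud(s)
    bl=np.isfinite(W[...,2])&(W[...,2]>.010)&(W[...,2]<.05)&(abs(W[...,0]-.46)<.06)&(abs(W[...,1]+.235)<.08)
    k,l,st,ce=cv2.connectedComponentsWithStats(bl.astype(np.uint8))
    i=max(range(1,k),key=lambda i:st[i,4]);p=W[l==i]
    print(n,len(p),'z95',np.percentile(p[:,2],[50,95]),cv2.minAreaRect(p[:,:2].astype(np.float32)*1000))
    hi=p[p[:,2]>np.percentile(p[:,2],60)];print(' ridge',hi.mean(0),cv2.fitLine(hi[:,:2].astype(np.float32),cv2.DIST_HUBER,0,.01,.01).ravel(),hi[:,1].min(),hi[:,1].max())
    q=RB.inv().apply((W-B).reshape(-1,3))*1000
    for sg in(-1,1):
        m=(sg*q[:,1]>129)&(sg*q[:,1]<145)&(q[:,2]>95)&(q[:,2]<175)&(abs(q[:,0])<150)
        print(' arms',sg,m.sum(),np.percentile(q[m,0],[3,25,50,97]) if m.sum()>5 else '')
    m=(q[:,2]>185)&(q[:,2]<245)&(abs(q[:,0]-135)<130)&(abs(q[:,1])<150);print(' tray x',np.percentile(q[m],[1,99],axis=0))
p=robot.get_obs();print(p['tool_pos'])
```

```text
scene 337 z95 [0.03520712 0.04278062] ((459.9893493652344, -235.84762573242188), (113.438720703125, 44.17729568481445), 82.54320526123047)
 ridge [ 0.45925986 -0.23730598  0.04049672] [ 0.16109812  0.9869384   0.45925987 -0.23730598] -0.29062649815390385 -0.18117573570880596
 arms -1 60 [31.64085832 40.29717704 49.37191156 92.47127547]
 arms 1 90 [32.06824082 40.87057441 68.34140801 96.70424736]
 tray x [[  18.43253345 -128.19842538  189.46379988]
 [ 244.20970348  132.01573654  234.23416068]]
top 438 z95 [0.03881671 0.04701298] ((464.05303955078125, -228.74026489257812), (104.73114776611328, 44.90327072143555), 81.29464721679688)
 ridge [ 0.46280654 -0.22742929  0.04388905] [ 0.13167614  0.9912928   0.46280655 -0.22742929] -0.2801859117811125 -0.1770517164066768
 arms -1 4 
 arms 1 20 [36.36842167 39.6658106  44.04526513 52.02373389]
 tray x [[  26.68469487 -128.99184168  191.97613173]
 [ 242.0063236   126.34830864  237.23111508]]
[0.53816718 0.27931423 0.31197688]
```

Run:
```python
from h import *
r=RT(82.5);p=g([.4607,-.2419,.026],r);print(p)
print(row(p+[0,0,.14],r))
```

```text
[ 0.46194    -0.23248127  0.00954552]
[-23.2, 23.7, 86.5, -2.6, -517.5, 162.4]
```

Emit:
arm_command(targets=[0, 0, 0, 0, -15, 0, -0.6, -0.7, 0.7, 2.6, 0, -45, 0, -0.6, -2.3, 2.4, 8.7, 0, -80, 0, -0.6, -3.9, 4, 14.7, 0, -115, 0, -0.6, -5.6, 5.7, 20.8, 0, -150, 10, -0.6, -7.2, 7.3, 26.8, 0, -185, 20, -0.6, -8.8, 9, 32.9, 0, -220, 35, -0.6, -10.4, 10.7, 38.9, 0, -255, 50, -0.6, -12.1, 12.3, 45, 0, -290, 65, -0.6, -13.7, 14, 51, 0, -325, 80, -0.6, -15.3, 15.6, 57.1, 0, -360, 95, -0.6, -16.9, 17.3, 63.1, 0, -395, 110, -0.6, -18.6, 19, 69.2, -1, -430, 125, -0.6, -20.2, 20.6, 75.3, -1, -460, 138, -0.6, -21.6, 22, 80.4, -2, -485, 148, -0.8, -22.7, 23.2, 84.8, -2, -505, 157, -0.8, -23.2, 23.7, 86.5, -2.6, -515, 162, -0.8, -23.2, 23.7, 86.5, -2.6, -517.5, 162.4, -0.8, -23.2, 23.7, 86.5, -2.6, -517.5, 162.4, -0.8, -23.2, 23.7, 86.5, -2.6, -517.5, 162.4, -0.8])

```text
time: 9.5
tool_pos: [0.4623, -0.2317, 0.1505]
ee_rot: [3.14, -0.523, 1.443]
wrist_force: [-0.2, 0.0, -0.0]
width: 0.0847
finger_force: 0.0
```

Run:
```python
from h import *
r=RT(82.5);p=g([.4607,-.2419,.026],r);print(pose()[0])
print(row(p,r))
s=snap('scene','s4.png')
im=cv2.resize(s['color'][180:310,210:370,::-1],None,fx=4,fy=4,interpolation=cv2.INTER_CUBIC);cv2.imwrite('pics/s4c.png',im)
```

```text
[ 0.46226228 -0.23172653  0.15045113]
[0.0, 0.0, 0.2, -71.1, -0.5, 121.7]
```

View pics/s4c.png

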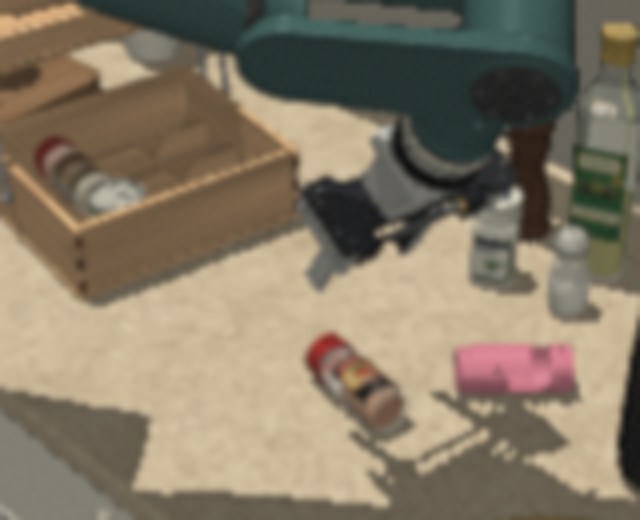

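The hand hangs tilted above the jar (jar at crop px (355,380)), with the standing jar and salt clear. I descend and grip.

Emit:
arm_command(targets=[0, 0, 0, -7, 0, 12, -0.8, 0, 0, 0, -20, 0, 34, -0.8, 0, 0, 0, -33, 0, 57, -0.8, 0, 0, 0, -46, 0, 79, -0.8, 0, 0, 0, -57, 0, 98, -0.8, 0, 0, 0, -65, -0.5, 111, -0.8, 0, 0, 0.2, -69, -0.5, 118, -0.8, 0, 0, 0.2, -71, -0.5, 121.7, -0.8, 0, 0, 0.2, -71, -0.5, 121.7, -0.8, 0, 0, 0.2, -71, -0.5, 121.7, -0.4, 0, 0, 0.2, -71, -0.5, 121.7, 0, 0, 0, 0.2, -71, -0.5, 121.7, 1, 0, 0, 0.2, -71, -0.5, 121.7, 1, 0, 0, 0.2, -71, -0.5, 121.7, 1, 0, 0, 0.2, -71, -0.5, 121.7, 1, 0, 0, 0.2, -71, -0.5, 121.7, 1, 0, 0, 0.2, -71, -0.5, 121.7, 1])

```text
time: 11.25
tool_pos: [0.4616, -0.2332, 0.009]
ee_rot: [-3.141, -0.524, 1.437]
wrist_force: [1.1, 1.2, 1.6]
width: 0.0421
finger_force: 29.9
```

Run:
```python
from h import *
r=RT(81.2);p=pose()[0]
print('lift',row(p+[0,0,.112],pose()[1]))
a=g(w([22,-55,133.5]),r)
print('to',row(a,r),'from lifted',pose()[1].inv().apply(a-p-[0,0,.112])*1000)
```

```text
lift [0.0, 0.0, 0.0, 56.0, -0.1, -97.0]
to [-0.6, -0.0, 1.0, 412.2, 59.9, 113.2] from lifted [356.18438957  60.03986248 210.22066589]
```

Emit:
arm_command(targets=[0, 0, 0, 2, 0, -4, 1, 0, 0, 0, 8, 0, -13, 1, 0, 0, 0, 18, 0, -31, 1, 0, 0, 0, 29, 0, -50, 1, 0, 0, 0, 40, 0, -69, 1, 0, 0, 0, 49, 0, -85, 1, 0, 0, 0, 54, 0, -94, 1, 0, 0, 0, 56, 0, -97, 1, 0, 0, 0, 56, 0, -97, 1])

```text
time: 12.15
tool_pos: [0.4615, -0.2332, 0.1209]
ee_rot: [-3.14, -0.523, 1.437]
wrist_force: [-0.1, -0.9, -1.5]
width: 0.042
finger_force: 29.9
```

Run:
```python
from h import *
r=RT(81.2)
a=g(w([22,-55,133.5]),r);print('to',row(a,r),row(g(w([-70,-55,133.5]),r),r),robot.get_obs()['width'])
s=snap('scene');W=cloud(s);z=W[...,2]
print('red cap px');c=s['color'].astype(int)
m=(c[...,0]>90)&(c[...,1]<55)&(c[...,2]<60)&(z>.08)&(z<.2);print(m.sum(),W[m].mean(0) if m.any() else '')
im=cv2.resize(s['color'][180:310,230:370,::-1],None,fx=4,fy=4,interpolation=cv2.INTER_CUBIC);cv2.imwrite('pics/s5c.png',im)
```

```text
to [-0.6, 0.0, 1.0, 356.3, 60.2, 210.0] [-0.6, 0.0, 1.0, 276.7, 58.3, 164.1] 0.04203769264187324
red cap px
0
```

View pics/s5c.png

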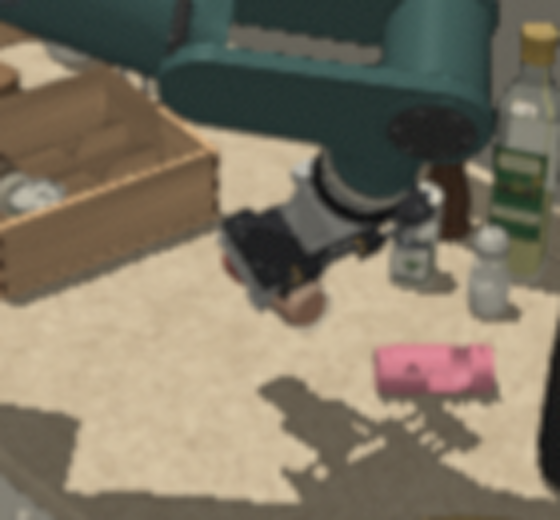

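The jar is held level in the hand (crop px (275,290)). I carry it over to the box under the open tray.

Emit:
arm_command(targets=[0, 0, 0, 7, 1, 4, 1, 0, 0, 0, 25, 4, 15, 1, 0, 0, 0, 50, 8, 29, 1, 0, 0, 0.5, 75, 13, 44, 1, 0, 0, 0.5, 100, 17, 59, 1, 0, 0, 0.5, 125, 21, 74, 1, -0.6, 0, 1, 150, 25, 88, 1, -0.6, 0, 1, 175, 30, 103, 1, -0.6, 0, 1, 200, 34, 118, 1, -0.6, 0, 1, 222, 40, 131, 1, -0.6, 0, 1, 243, 46, 143, 1, -0.6, 0, 1, 260, 52, 154, 1, -0.6, 0, 1, 272, 57, 161, 1, -0.6, 0, 1, 276.7, 58.3, 164.1, 1, -0.6, 0, 1, 276.7, 58.3, 164.1, 1, -0.6, 0, 1, 276.7, 58.3, 164.1, 1])

```text
time: 13.8
tool_pos: [0.5618, 0.0774, 0.1167]
ee_rot: [-3.14, -0.523, 1.415]
wrist_force: [0.2, -0.8, -0.7]
width: 0.0422
finger_force: 29.9
```

Run:
```python
from h import *
r=RT(81.2)
print(row(g(w([22,-55,133.5]),r),r),row(g(w([22,-55,47.5]),r),r))
for n in('scene','top'):
  s=snap(n);W=cloud(s);q=(RB.inv().apply((W-B).reshape(-1,3))*1000).reshape(W.shape)
  c=s['color'].astype(int);red=(c[...,0]>70)&(c[...,1]<.5*c[...,0])&(c[...,2]<.55*c[...,0])&(abs(q[...,0])<140)&(abs(q[...,1])<135)
  k,l,st,ce=cv2.connectedComponentsWithStats(red.astype(np.uint8))
  for i in range(1,k):
    if st[i,4]>6: print(n,'red',st[i,4],ce[i],np.median(q[l==i],0))
  # inner walls / ribs heights: box rim extents
  m=(q[...,2]>80)&(q[...,2]<92)&(abs(q[...,0])<130)&(abs(q[...,1])<145);print(n,'rim',np.percentile(q[m],[2,98],axis=0)[:,:2].round())
  if n=='scene': im=cv2.resize(s['color'][150:280,190:330,::-1],None,fx=5,fy=4.6,interpolation=cv2.INTER_CUBIC);cv2.imwrite('pics/s6c.png',im)
```

```text
[-0.1, 0.0, -0.1, 80.3, 0.1, 45.9] [-0.1, 0.0, -0.1, 37.3, 0.3, 120.4]
scene red 8 [221.  216.5] [72.85681169 65.16730138 61.0559022 ]
scene rim [[-115. -128.]
 [ 109.  134.]]
top red 65 [237.49230769 204.92307692] [-16.68642733 -51.65260819 150.04930782]
top rim [[-107. -131.]
 [  80.  129.]]
```

View pics/s6c.png

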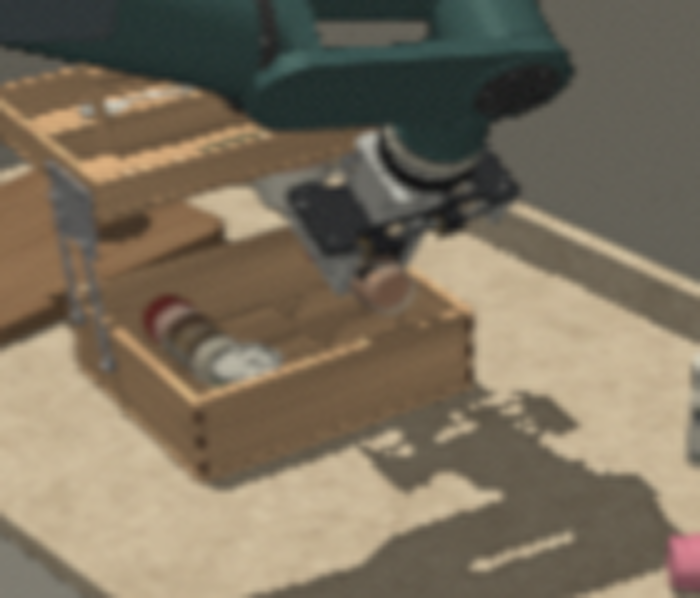

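The jar is above the bay at crop px (385,285), the tray arms are clear of the hand, and the empty cradle ribs are visible. I move in under the tray, then down.

Emit:
arm_command(targets=[0, 0, 0, 4, 0, 2, 1, 0, 0, 0, 14, 0, 8, 1, 0, 0, 0, 28, 0, 16, 1, 0, 0, 0, 42, 0, 24, 1, 0, 0, 0, 56, 0, 32, 1, 0, 0, 0, 68, 0, 39, 1, 0, 0, 0, 77, 0, 44, 1, 0, 0, 0, 80.3, 0, 45.9, 1, 0, 0, 0, 80.3, 0, 45.9, 1, 0, 0, 0, 77, 0, 52, 1, 0, 0, 0, 70, 0, 64, 1, 0, 0, 0, 62, 0, 77.5, 1, 0, 0, 0, 55, 0, 90, 1, 0, 0, 0, 49.8, 0, 99, 1, 0, 0, 0, 47.3, 0.3, 103, 1, 0, 0, 0, 47.3, 0.3, 103, 1])

```text
time: 15.5
tool_pos: [0.5759, 0.1692, 0.0502]
ee_rot: [-3.138, -0.524, 1.415]
wrist_force: [-0.3, 0.2, -1.4]
width: 0.042
finger_force: 29.9
```

Run:
```python
from h import *
r=RT(81.2)
print(row(g(w([22,-55,47.5]),r),r),robot.get_obs()['wrist_force'],robot.get_obs()['wrist_torque'])
```

```text
[-0.1, -0.0, -0.1, -10.0, 0.4, 16.3] [-0.27645272  0.21710653 -1.36407696] [-0.35138996  0.15738678 -0.02454448]
```

Emit:
arm_command(targets=[0, 0, 0, -1, 0.2, 1.7, 1, 0, 0, 0, -2.5, 0.4, 4.2, 1, 0, 0, 0, -4, 0.4, 6.7, 1, 0, 0, 0, -5.5, 0.4, 9.2, 1, 0, 0, 0, -7, 0.4, 11.5, 1, 0, 0, 0, -8, 0.4, 13, 1, 0, 0, 0, -8, 0.4, 13, 1])

```text
time: 16.2
tool_pos: [0.5765, 0.1688, 0.0357]
ee_rot: [-3.139, -0.524, 1.416]
wrist_force: [0.5, -0.2, -1.2]
width: 0.0417
finger_force: 29.9
```

Emit:
arm_command(targets=[0, 0, 0, -0.5, 0, 0.9, 1, 0, 0, 0, -1, 0, 1.7, 1, 0, 0, 0, -1.5, 0, 2.6, 1, 0, 0, 0, -2, 0, 3.5, 1, 0, 0, 0, -2, 0, 3.5, 1])

```text
time: 16.7
tool_pos: [0.5772, 0.1688, 0.0325]
ee_rot: [-3.141, -0.524, 1.416]
wrist_force: [0.6, -0.5, -1.4]
width: 0.0418
finger_force: 29.9
```

Emit:
arm_command(targets=[0, 0, 0, -0.5, 0, 0.9, 1, 0, 0, 0, -1, 0, 1.7, 1, 0, 0, 0, -1.5, 0, 2.6, 1, 0, 0, 0, -1.5, 0, 2.6, 1])

```text
time: 17.1
tool_pos: [0.5778, 0.1689, 0.0316]
ee_rot: [3.14, -0.525, 1.418]
wrist_force: [-1.9, -1.7, 9.2]
width: 0.0418
finger_force: 29.9
```

Emit:
arm_command(targets=[0, 0, 0, 0, 0, 0, 0.1, 0, 0, 0, 0, 0, 0, 0, 0, 0, 0, 0, 0, 0, -0.1, 0, 0, 0, 0, 0, 0, -0.3, 0, 0, 0, 0, 0, 0, -0.4, 0, 0, 0, 0, 0, 0, -0.4])

```text
time: 17.7
tool_pos: [0.5767, 0.1688, 0.0289]
ee_rot: [-3.14, -0.524, 1.416]
wrist_force: [-0.1, 0.4, 0.1]
width: 0.0652
finger_force: 0.0
```

Run:
```python
from h import *
o=robot.get_obs();print(o['width'],o['wrist_force'],pose()[0])
r=RT(81.2);print(row(g(w([22,-55,133.5]),r),r),row(g(w([-110,-55,170]),r),r))
```

```text
0.06521499358531685 [-0.10722628  0.36695085  0.13365601] [0.57665557 0.16884495 0.02891961]
[-0.1, -0.0, -0.1, 43.9, -0.6, -76.4] [-0.1, -0.0, -0.1, -52.1, -0.6, -174.0]
```

Emit:
arm_command(targets=[0, 0, 0, 0, 0, -3, -0.4, 0, 0, 0, 0, 0, -10, -0.4, 0, 0, 0, 0, 0, -22, -0.4, 0, 0, 0, 0, 0, -40, -0.4, 0, 0, 0, 0, 0, -60, -0.4, 0, 0, 0, 0, 0, -85, -0.4, 0, 0, 0, -15, 0, -115, -0.4, 0, 0, 0, -35, 0, -145, -0.4, 0, 0, 0, -60, 0, -175, -0.4, 0, 0, 0, -90, 0, -205, -0.4, 0, 0, 0, -110, 0, -230, -0.4, 0, 0, 0, -120, 0, -240, -0.4, 0, 0, 0, -120, 0, -240, -0.4])

```text
time: 19.0
tool_pos: [0.5431, -0.0544, 0.1781]
ee_rot: [3.14, -0.523, 1.415]
wrist_force: [0.8, 0.1, -1.1]
width: 0.0657
finger_force: 0.0
```

Run:
```python
from h import *
print(pose()[0],np.degrees(robot.get_obs()['joint_positions']).round())
s=snap('scene');W=cloud(s);q=(RB.inv().apply((W-B).reshape(-1,3))*1000).reshape(W.shape)
for y0 in(-55,55):
  m=(abs(q[...,1]-y0)<20)&(q[...,2]>40)&(q[...,2]<85)&(q[...,0]<95)&(q[...,0]>-30);print(y0,m.sum(),np.percentile(q[m],[3,50,97],axis=0).round())
im=cv2.resize(s['color'][150:280,190:330,::-1],None,fx=5,fy=4.6,interpolation=cv2.INTER_CUBIC);cv2.imwrite('pics/s7c.png',im)
m=(q[...,2]>185)&(q[...,2]<245)&(abs(q[...,0]-135)<130)&(abs(q[...,1])<150);print(' tray x',np.percentile(q[m],[1,99],axis=0))
```

```text
[ 0.54313166 -0.0544037   0.17813949] [-30.   8.  83.  28.  99. -19.]
-55 167 [[-23. -73.  42.]
 [ 15. -48.  58.]
 [ 82. -36.  67.]]
55 153 [[-22.  41.  43.]
 [ 27.  63.  61.]
 [ 88.  74.  69.]]
 tray x [[  17.89195707 -119.62551719  189.50687971]
 [ 242.8712203   132.20598619  232.54243428]]
```

View pics/s7c.png

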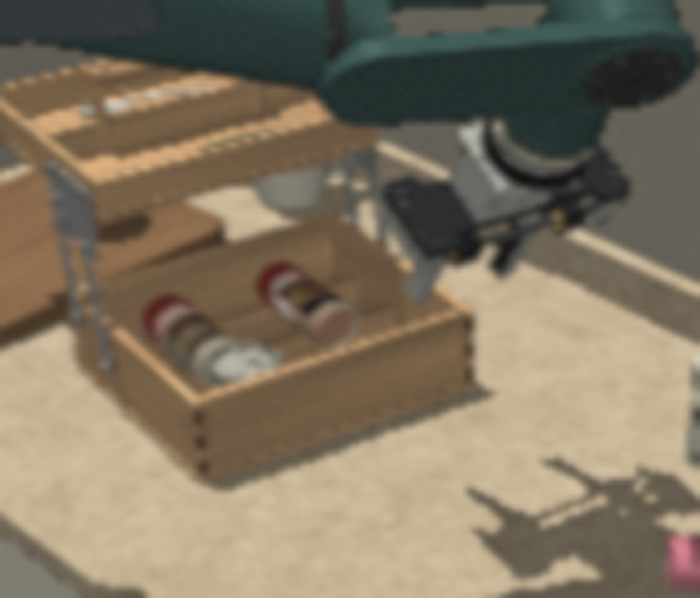

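The jar lies in the empty cradle at crop px (305,300), alongside the packed jar, and the tin is undisturbed. I go back to the handle, rising first.

Run:
```python
from h import *
p=g(w([135,0,271]),RH)
p0,r0=pose()
print(row(p+[0,0,.075],RH), row(p0+[0,.06,.15],r0))
v=R.from_rotvec((r0.inv()*RH).as_rotvec())
q0=p0+[0,0.0,.15];q1=p+[0,0,.075]
for f in np.linspace(0,1,5): print(f,np.round(r0.inv().apply(q0+f*(q1-q0)-p0)*1000))
```

```text
[23.5, -23.5, -87.8, 358.4, -56.5, 34.4] [0.0, 0.0, 0.0, 126.4, -9.3, -100.2]
0.0 [  75.   -0. -130.]
0.25 [146. -14. -89.]
0.5 [217. -28. -48.]
0.75 [288. -42.  -7.]
1.0 [358. -56.  34.]
```

Emit:
arm_command(targets=[0, 0, 0, 7, 0, -12, -0.4, 0.7, -0.7, -2.6, 22, 0, -38, -0.4, 1.9, -1.9, -7, 42, 0, -72, -0.4, 3.5, -3.5, -13.2, 60, 0, -104, -0.4, 5.2, -5.2, -19.3, 75, 0, -130, -0.4, 6.8, -6.8, -25.5, 95, -4, -118, -0.4, 8.5, -8.5, -31.6, 120, -9, -104, -0.4, 10.1, -10.1, -37.8, 145, -14, -89, -0.4, 11.8, -11.8, -43.9, 170, -19, -75, -0.4, 13.4, -13.4, -50, 195, -24, -60, -0.4, 15, -15, -56.2, 220, -29, -46, -0.4, 16.7, -16.7, -62.3, 245, -34, -31, -0.4, 18.3, -18.3, -68.5, 270, -39, -17, -0.4, 20, -20, -74.6, 295, -43, -3, -0.4, 21.4, -21.4, -79.9, 318, -48, 11, -0.4, 22.6, -22.6, -84.3, 337, -52, 22, -0.4, 23.5, -23.5, -87.8, 351, -55, 30, -0.4, 23.5, -23.5, -87.8, 358.4, -56.5, 34.4, -0.4, 23.5, -23.5, -87.8, 358.4, -56.5, 34.4, -0.6, 23.5, -23.5, -87.8, 358.4, -56.5, 34.4, -0.6])

```text
time: 21.05
tool_pos: [0.5369, 0.2797, 0.3266]
ee_rot: [3.141, -0.001, 2.988]
wrist_force: [0.1, -0.7, 0.2]
width: 0.0748
finger_force: 0.0
```

Run:
```python
from h import *
print(pose()[0]);print(row([.5382,.2797,.2523],RH))
```

```text
[0.53691333 0.27971555 0.3265908 ]
[0.0, -0.1, -0.0, -1.4, 0.1, 74.3]
```

Emit:
arm_command(targets=[0, 0, 0, 0, 0, 10, -0.6, 0, 0, 0, 0, 0, 27, -0.6, 0, 0, 0, -1, 0, 45, -0.6, 0, 0, 0, -1.4, 0, 61, -0.6, 0, 0, 0, -1.4, 0, 71, -0.6, 0, 0, 0, -1.4, 0, 74.3, -0.6, 0, 0, 0, -1.4, 0, 74.3, 0, 0, 0, 0, -1.4, 0, 74.3, 0.4, 0, 0, 0, -1.4, 0, 74.3, 0.7, 0, 0, 0, -1.4, 0, 74.3, 1, 0, 0, 0, -1.4, 0, 74.3, 1, 0, 0, 0, -1.4, 0, 74.3, 1, 0, 0, 0, -1.4, 0, 74.3, 1, 0, 0, 0, -1.4, 0, 74.3, 1, 0, 0, 0, -1.4, 0, 74.3, 1, 0, 0, 0, -1.4, 0, 74.3, 1, 0, 0, 0, -1.4, 0, 74.3, 1])

```text
time: 22.75
tool_pos: [0.5385, 0.2798, 0.2522]
ee_rot: [3.141, -0.001, 2.989]
wrist_force: [0.1, -0.3, -0.3]
width: 0.0131
finger_force: 30.0
```

Emit:
arm_command(targets=[0, 0, 0, 0, -4, -0.7, 1, 0, 0, 0, 0, -11, -1.4, 1, 0, 0, 0, 0, -20.1, -1.8, 1, 0, 0, 0, 0, -31.6, -1.1, 1, 0, 0, 0, 0, -43, 0.6, 1, 0, 0, 0, 0, -54.1, 3.5, 1, 0, 0, 0, 0, -65, 7.4, 1, 0, 0, 0, 0, -75.3, 12.5, 1, 0, 0, 0, 0, -85.2, 18.5, 1, 0, 0, 0, 0, -94.3, 25.5, 1, 0, 0, 0, 0, -102.7, 33.4, 1, 0, 0, 0, 0, -110.3, 42, 1, 0, 0, 0, 0, -117, 51.4, 1, 0, 0, 0, 0, -120, 56.3, 1, 0, 0, 0, 0, -122.7, 61.4, 1, 0, 0, 0, 0, -125.2, 66.6, 1, 0, 0, 0, 0, -127.4, 72, 1, 0, 0, 0, 0, -127.4, 72, 1])

```text
time: 24.55
tool_pos: [0.5189, 0.1533, 0.179]
ee_rot: [-3.141, -0.002, 2.988]
wrist_force: [1.8, -3.0, -6.8]
width: 0.0128
finger_force: 30.0
```

Emit:
arm_command(targets=[0, 0, 0, 0, -1.9, 5.4, 1, 0, 0, 0, 0, -3.6, 10.9, 1, 0, 0, 0, 0, -5, 16.5, 1, 0, 0, 0, 0, -6.1, 22.2, 1, 0, 0, 0, 0, -6.6, 25, 1, 0, 0, 0, 0, -7, 27.9, 1, 0, 0, 0, 0, -7.1, 29, 1, 0, 0, 0, 0, -7.2, 30, 1, 0, 0, 0, 0, -7.3, 31, 1, 0, 0, 0, 0, -7.4, 32, 1, 0, 0, 0, 0, -7.5, 33, 1, 0, 0, 0, 0, -7.5, 33.6, 1, 0, 0, 0, 0, -7.5, 33.6, 1])

```text
time: 25.85
tool_pos: [0.5179, 0.1464, 0.1467]
ee_rot: [3.141, -0.001, 2.989]
wrist_force: [0.5, -1.1, -5.0]
width: 0.0131
finger_force: 30.0
```

Emit:
arm_command(targets=[0, 0, 0, 0, 0, 0.4, 1, 0, 0, 0, 0, 0, 0.8, 1, 0, 0, 0, 0, 0, 1.2, 1, 0, 0, 0, 0, 0, 1.2, 1])

```text
time: 26.25
tool_pos: [0.518, 0.1464, 0.1466]
ee_rot: [3.141, 0.0, 2.988]
wrist_force: [-2.6, -1.9, 2.7]
width: 0.0131
finger_force: 30.0
```

Closed at the stop, because the force has turned upward. I release and withdraw.

Emit:
arm_command(targets=[0, 0, 0, 0, 0, 0, 0.6, 0, 0, 0, 0, 0, 0, 0.2, 0, 0, 0, 0, 0, 0, -0.3, 0, 0, 0, 0, 0, 0, -0.6, 0, 0, 0, 0, 0, 0, -0.6, 0, 0, 0, 0, 0, 0, -0.6, 0, 0, 0, 0, 0, -5, -0.6, 0, 0, 0, 0, 0, -18, -0.6, 0, 0, 0, 0, 0, -40, -0.6, 0, 0, 0, 0, 0, -65, -0.6, 0, 0, 0, 0, 0, -90, -0.6, 0, 0, 0, 0, 0, -110, -0.6, 0, 0, 0, 0, 0, -120, -0.6, 0, 0, 0, 0, 0, -120, -0.6])

```text
time: 27.65
tool_pos: [0.5188, 0.1464, 0.268]
ee_rot: [3.14, 0.003, 2.988]
wrist_force: [-0.1, 1.3, -0.3]
width: 0.0751
finger_force: 0.0
```

Run:
```python
from h import *
s=snap('scene');W=cloud(s);q=(RB.inv().apply((W-B).reshape(-1,3))*1000).reshape(W.shape)
for lo,hi in((122,134),(155,180)):
  m=(q[...,2]>lo)&(q[...,2]<hi)&(abs(q[...,0])<130)&(abs(q[...,1])<145);print(np.percentile(q[m],[2,50,98],axis=0).round())
im=cv2.resize(s['color'][130:300,170:370,::-1],None,fx=3.5,fy=3.5,interpolation=cv2.INTER_CUBIC);cv2.imwrite('pics/s8c.png',im)
print(robot.get_obs()['tool_pos'],robot.get_obs()['wrist_force'])
```

```text
[[-115. -128.  122.]
 [  -6.   10.  124.]
 [ 108.  130.  130.]]
[[-13. -75. 156.]
 [ -6.   4. 166.]
 [  2.  78. 174.]]
[0.51822188 0.14633495 0.26616081] [-0.13475218 -0.27324167  0.05171315]
```

View pics/s8c.png

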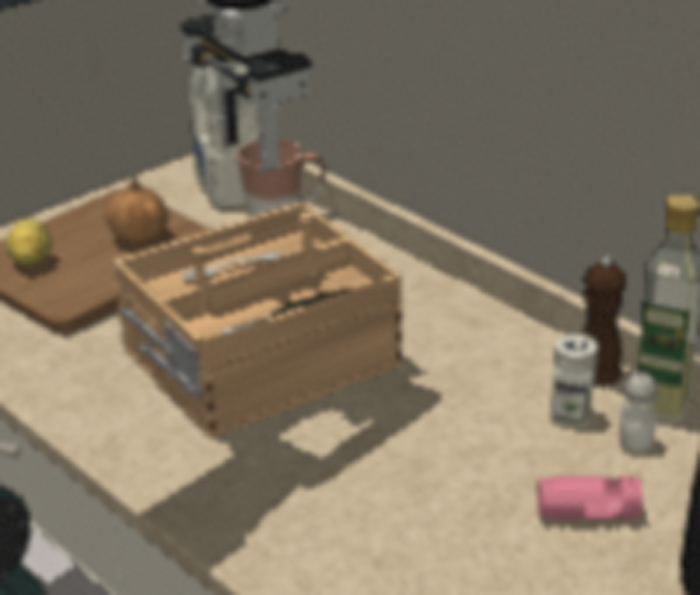

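The tray is fully closed (box at crop px (260,310)) with the spoon and peeler in it, and the bystanders are undisturbed.

```bash
python3 -c "
from bench import robot
print(robot.close_job())"
```

```text
the job is handed in; nothing more can be done
None
```

The stray jar is in the empty cradle, the tray is lowered and fully closed with the peeler and teaspoon still in it, and the job was handed in at about 28 s; the judge's verdict was not shown.

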